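Line up the finned cover over an open mini PC

ROBOT

A 6-joint arm with a two-finger parallel gripper is mounted at the origin on the work surface. World frame = base frame: x ahead of the robot, y to its left, z up, the work surface at z = 0. Lengths are in m, angles in rad, forces in N, time in s.
With the tool pointing down it reaches from about 0.35 to 0.85 m from the base axis. Payload 8.1 kg.
Tool frame: the origin (TCP) lies at the very end of the fingers, on their centre line; the grasp point (between the pads) lies robot.hold_point_z behind it (robot.hold_point_z is the distance from the TCP to the grasp point, in m); z points along the fingers, y is the direction in which the jaws open and shut (so a half turn about z gives the same grasp; the last joint's range is limited). The gripper opens to 93 mm and grips with 3 to 60 N. Pads are 15 mm wide; open, the fingers measure 128 mm over their backs; the gripper's body (75 mm by 188 mm) begins 65 mm behind the grasp point.
Start: joints at [-1.236, 0.13, 1.488, -0, 1.523, -0.085], TCP at [0.245, -0.548, 0.219] pointing down, gripper open.
Joint ranges: [-2.96, 2.96], [-0.89, 2.26], [0.02, 2.5], [-1.34, 4.48], [0, 2.73], [-2.66, 2.66]. Speed limits (rad/s): [2.39, 2.39, 2.79, 3.14, 3.14, 3.14].

INTERFACE

Orientations are given as a rotation vector (axis times angle).
In Python, from plant import robot, cams gives the robot as it stands. The module is installed in compiled form; this text tells all that it offers.
- The arm moves only by the tool step_arm, never from a script. Its argument "deltas" is a list of rows, each an object with "offset": the shift along the tool's x, y, z in cm, a list of three; "roll": the turn about the tool's z in rad. In form: [{"offset": [x, y, z], "roll": roll}, ...]. A call has 1 to 12 rows; each row shifts and turns the commanded pose from where the row before left it, along the tool's axes as they then stand; what a row does not reach is not made up. A row lasts 1/8 s, in which the tool goes at most 62.5 mm and 10.7 degrees, less where a joint would pass 70% of its speed; a pose out of reach is approached as far as the arm can. A call with a gripper value outside its range is refused whole. "fingers" is the finger opening in cm, from 0 to 9.3, set as the call begins (left out, the last holds). The fingers move at their own pace and stop on an object; "grip_force" is the grip in N (left out, the last holds). Time passes only in rows, so rows that do not move let the fingers close. It gives the time, the measured TCP pose, the force and the opening at its end, in the units of the state.
- robot.read_state(): the state, without advancing time (a new reading comes with each control period).
- cams.read_camera(name): name is "scene" or "top" or "wrist"; returns a dict with "pixels" (420x560x3 uint8, red, green, blue), "fx", "fy", "cx", "cy" (pixels), "k1" (the pictures are not rectified: a ray, as slopes to the right and down, at radius r is drawn at 1 + k1 r^2 times it, then the intrinsics apply), "extrinsics" (4x4, takes a point from world to camera coordinates). Camera axes: x right, y down, z forward; pixel columns grow to the right and rows downward; lengths in m; the calibration is good to about 2 mm. A picture is of the moment at which its call begins. There is no depth.
- robot.close_job(): hands the job in, once; it reports no verdict.
Trained networks look in a picture, given as the dict that the camera call returned (one of the last four; its "shot" number tells which), for a name from the list of things; names that differ only in an ending like _2 or _b are one class to them, and where a whole thing is asked for, a point or a joint stands for the part that bears it (a point fixed in the world has none). Each returns a list of dicts, best first, with "score" (0 to 1); they miss things now and then, are a little off and sometimes report something else, mostly with a low value. They report only what shows in the picture. A call takes as long as a camera call.
- cams.boxes_of(picture, thing): "xy" ([column, row] in pixels, amid what is visible of it).
- cams.silhouettes(picture, thing): "mask" (420x560 bool, what is visible of it) and "xy" ([column, row] in pixels, amid what is visible of it).
- cams.pinpoint(picture, thing): "xy" ([column, row] in pixels: a listed point, or the origin of a listed thing).
The state is a dict: "t": time; "q": joint angles; "dq": joint speeds; "joint_torque": joint torques, N m; "tool_pos": TCP position; "orientation": TCP orientation; "force": force on the tool from outside, world axes, zero at the start; "wrist_torque": the same for the moment, N m; "opening": finger opening in m.
Only numpy, scipy, OpenCV 4.12 (cv2) and the standard library are available. Lean on these libraries where they do the work, as an engineer would, in place of code of your own. Each camera call takes 0.05 s, during which the arm holds its last target. There are 200 camera calls.

TASK

Slide the open mini PC case along the mat, without lifting it, until it stands wholly inside the ruled work square. Then pick up its finned cover and finish while still holding it in the air, level and steady about 1 cm above the case, with its four screw holes exactly over the case's four threaded holes (either way round), so that I can start the long screws. The thermal pad is tacky, so the cover must never touch the case; leave the tools and parts around the mat where they lie.

Things in the scene. Friction and masses are not known exactly. Their poses are not given: they have to be found in the camera images.
- work_square (a point): Ruled work square of thin pale lines, 190 x 190 mm, in the middle of the dark repair mat (280 by 720 mm, 2 mm thick, fixed). The point is its centre on the mat's upper face; x, y along its sides, z up. The case starts on the mat to the square's +y or -y side, the cover on the other, their middles 200 to 245 mm from the square's.
- case: Small fanless computer, cover off: open-topped aluminium case, 128 (x) by 108 (y) by 38 mm high, walls 3 mm, 0.4 to 0.8 kg, loose on the mat, too wide to grip across. Origin at the centre of its underside, z up. Circuit board and processor with thermal pad inside, 7 mm or more below the rim. It slides when pushed on a side wall.
- case_mid (a point): The middle of the case's opening, level with its rim: 38 mm above the case's underside. Axes as the case's.
- cover_mid (a point): Loose aluminium cover, flat on the mat, 0.2 to 0.4 kg: plate 128 (x) by 108 (y) by 4 mm; on it seven upright fins along x, a block 100 mm long, 54 mm wide over the outer fins, 22 mm tall (26 mm in all), in the plate's middle, bare plate for 27 mm beside it. The point is its middle, 13 mm above its underside; z up. Half a turn leaves it the same.
- thread0 (a point): Threaded screw hole (4 mm) in the top of a 14 mm corner post of the case, level with the rim, at (+55, +45) mm in the case's x and y.
- thread1 (a point): Threaded screw hole (4 mm) in the top of a 14 mm corner post of the case, level with the rim, at (-55, +45) mm in the case's x and y.
- thread2 (a point): Threaded screw hole (4 mm) in the top of a 14 mm corner post of the case, level with the rim, at (-55, -45) mm in the case's x and y.
- thread3 (a point): Threaded screw hole (4 mm) in the top of a 14 mm corner post of the case, level with the rim, at (+55, -45) mm in the case's x and y.
- hole0 (a point): Plain round 8 mm screw hole through a corner of the cover's plate, at (+55, +45) mm in the cover's x and y. The point lies at the hole's centre on the plate's underside.
- hole1 (a point): Plain round 8 mm screw hole through a corner of the cover's plate, at (-55, +45) mm in the cover's x and y. The point lies at the hole's centre on the plate's underside.
- hole2 (a point): Plain round 8 mm screw hole through a corner of the cover's plate, at (-55, -45) mm in the cover's x and y. The point lies at the hole's centre on the plate's underside.
- hole3 (a point): Plain round 8 mm screw hole through a corner of the cover's plate, at (+55, -45) mm in the cover's x and y. The point lies at the hole's centre on the plate's underside.
- screwdriver: A screwdriver, 200 mm long, 26 mm thick, lying on the bench beyond the mat's far edge, handle to its -x; origin under its middle.
- memory: A memory module, 133 x 30 x 6 mm, lying flat on the bench beyond the mat's far edge; origin under its middle.
- screw_dish: A small steel screw dish, 84 mm across, 20 mm high, on the bench beyond the mat's far edge; origin under its middle.

How it is judged:
By the outcome, as a careful person would: the job done as asked, in the order asked, and still so for the second after the job is handed in, while the arm keeps its last pose, push and grip.
It also fails if it takes over 64 s, if anything falls off the work surface, if the arm or the gripper's body presses on something with over 40 N, if the wrist force passes 120 N, or if a joint passes its speed limit or range.

## Working session

There is one attempt and no reset: what is moved stays moved. The work goes in short steps, Python scripts to look and compute and a tool call to move; the robot and the scene stay as the last step left them, time stands still between calls to the robot, and variables do not carry over. Pictures are saved under pics/ and viewed, about 8 in all and at most 12, crops included, and the job is handed in when it is done.

Besides the shell and the picture viewer there is one more tool, called as name(argument=value, ...), one argument or row to a line, values as JSON. step_arm: Moves the arm, as the interface text tells. Its arguments: {"type":"object","properties":{"deltas":{"type":"array"},"fingers":{"type":"number"},"grip_force":{"type":"number"}},"required":["deltas"]}

```bash
mkdir -p pics
cat > h.py <<'E'
import numpy as np, cv2
from scipy.spatial.transform import Rotation as R
from scipy.optimize import least_squares
from plant import robot, cams
def K(p): return np.array([[p["fx"],0,p["cx"]],[0,p["fy"],p["cy"]],[0,0,1.]])
def D(p): return np.array([p["k1"],0,0,0,0.])
def proj(p,X):
    E=np.array(p["extrinsics"]); 
    return cv2.projectPoints(np.atleast_2d(X).astype(float),cv2.Rodrigues(E[:3,:3])[0],E[:3,3],K(p),D(p))[0][:,0]
def ray(p,uv):
    E=np.array(p["extrinsics"]); n=cv2.undistortPoints(np.array([[uv]],float),K(p),D(p))[0,0]
    d=E[:3,:3].T@np.array([n[0],n[1],1]); c=-E[:3,:3].T@E[:3,3]; return c,d
def onz(p,uv,z):
    c,d=ray(p,uv); return c+d*(z-c[2])/d[2]
def save(p,n): cv2.imwrite(f"pics/{n}.png",cv2.cvtColor(np.array(p["pixels"]),cv2.COLOR_RGB2BGR))
E
python3 - <<'E'
from h import *
np.set_printoptions(precision=4,suppress=True)
s=robot.read_state(); print(s, robot.hold_point_z)
Z=dict(work_square=.002,case=.002,case_mid=.04,cover_mid=.015,screwdriver=0,memory=0,screw_dish=0)
for i in range(4): Z[f"thread{i}"]=.04; Z[f"hole{i}"]=.002
for n in("scene","top","wrist"):
    p=cams.read_camera(n); save(p,n+"0"); E=np.array(p["extrinsics"]); print(n,-E[:3,:3].T@E[:3,3],p["fx"],p["k1"])
    if n=="wrist": continue
    for k,z in Z.items():
        for r in cams.pinpoint(p,k)[:3]: print(k,np.array(r["xy"]),round(r["score"],2),onz(p,r["xy"],z))
E
```

```text
{'t': 0.0, 'q': array([-1.2364,  0.1311,  1.4893, -0.    ,  1.523 , -0.0854]), 'dq': array([ 0.0019,  0.0005, -0.0004,  0.0011,  0.0012, -0.0011]), 'joint_torque': array([ -0.0009, -55.9838, -49.1768,   0.0768,   0.0354,  -0.0002]), 'tool_pos': array([ 0.2444, -0.5473,  0.2176]), 'orientation': array([-3.0708, -0.6542,  0.0004]), 'force': array([ 0.6949, -0.0181,  0.2349]), 'wrist_torque': array([ 0.0157, -0.0133, -0.011 ]), 'opening': 0.09315871499880961} 0.0188
scene [ 0.91   -0.3666  0.86  ] 474.7803465091916 -0.07180432012552171
work_square [247.  212.5] 0.95 [ 0.532  -0.0256  0.002 ]
case [301.5 142.2] 0.95 [0.4946 0.1951 0.002 ]
case_mid [301.6 134.4] 0.61 [0.4988 0.1874 0.04  ]
case_mid [119.7 287.8] 0.18 [ 0.4865 -0.3157  0.04  ]
cover_mid [150.  284.8] 0.58 [ 0.5116 -0.2707  0.015 ]
screwdriver [258.6 329. ] 0.97 [ 0.719  -0.1902  0.    ]
memory [350.6 214.8] 0.78 [0.6961 0.1175 0.    ]
memory [303.2 143.3] 0.3 [0.4987 0.1966 0.    ]
screw_dish [324.1 257.8] 0.63 [0.7172 0.0027 0.    ]
thread0 [332.5 142. ] 0.85 [0.5633 0.2169 0.04  ]
thread0 [303.9 112.3] 0.8 [0.46   0.2414
[... 2347 characters left out ...]
4 [ 0.5731 -0.233   0.002 ]
thread2 [231.5 230.2] 0.84 [0.5432 0.1267 0.04  ]
thread2 [198.7 223.1] 0.6 [0.5606 0.2119 0.04  ]
thread2 [218.7 274.8] 0.6 [0.4301 0.1565 0.04  ]
hole2 [366.9 260.9] 0.77 [ 0.4682 -0.2253  0.002 ]
hole2 [404.3 224.3] 0.75 [ 0.5652 -0.3272  0.002 ]
hole2 [369.1 221.1] 0.74 [ 0.5731 -0.233   0.002 ]
thread3 [231.5 230.2] 0.84 [0.5432 0.1267 0.04  ]
thread3 [198.7 223.1] 0.6 [0.5606 0.2119 0.04  ]
thread3 [218.7 274.8] 0.6 [0.4301 0.1565 0.04  ]
hole3 [366.9 260.9] 0.77 [ 0.4682 -0.2253  0.002 ]
hole3 [404.3 224.3] 0.75 [ 0.5652 -0.3272  0.002 ]
hole3 [369.1 221.1] 0.74 [ 0.5731 -0.233   0.002 ]
wrist [ 0.3152 -0.5168  0.3854] 365.37989068058624 0.00461041835934564
```

```bash
python3 -c "
import cv2,numpy as np
a=[cv2.imread(f'pics/{n}0.png') for n in('scene','top')]
cv2.imwrite('pics/both0.png',cv2.resize(np.hstack(a),(800,300),interpolation=cv2.INTER_AREA))"
```

```text
(no output)
```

View pics/top0.png

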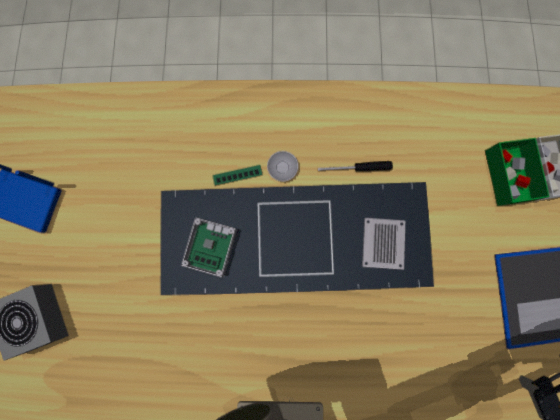

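View pics/scene0.png

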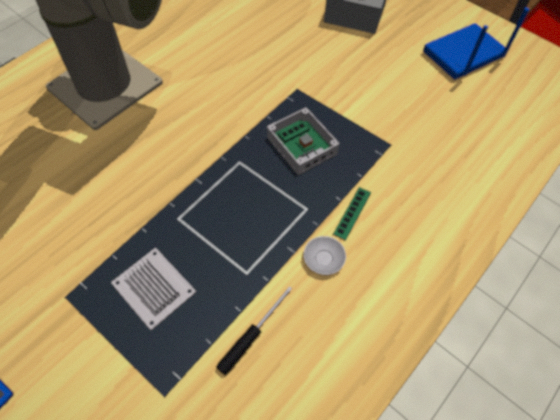

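The top view shows the case at about (210,247), the square with corners near (258,202) and (333,275), and the cover at (385,244). The tools lie beyond the far edge. The scene view agrees: case at (302,140), square at (243,216), cover at (152,288). Next I'll fit poses from both cameras.

```bash
cat >> h.py <<'E'
C4=np.array([[55,45],[-55,45],[-55,-45],[55,-45]])/1000.
def corners(v,z,P=C4):
    c,s=np.cos(v[2]),np.sin(v[2]); return np.c_[P@np.array([[c,s],[-s,c]])+v[:2],np.full(len(P),z)]
def fit(pics,name,z,v0,P=C4,gate=25,minscore=.25):
    obs=[(p,np.array(r["xy"])) for p in pics for r in cams.pinpoint(p,name) if r["score"]>minscore]
    v=np.array(v0,float)
    for g in (gate,gate/2,gate/3):
        A=[]
        for p,u in obs:
            d=np.linalg.norm(proj(p,corners(v,z,P))-u,axis=1)
            if d.min()<g: A.append((p,u,d.argmin()))
        v=least_squares(lambda v:np.concatenate([proj(p,corners(v,z,P))[i]-u for p,u,i in A]),v,loss="soft_l1",x_scale=[.01,.01,.1]).x
    return v,len(A),[np.round(proj(p,corners(v,z,P))[i]-u,1).tolist() for p,u,i in A]
SQ=np.array([[95,95],[-95,95],[-95,-95],[95,-95]])/1000.
def toolyaw(s):
    M=R.from_rotvec(s["orientation"]).as_matrix(); return M
E
python3 - <<'E'
from h import *
from scipy.optimize import minimize
np.set_printoptions(precision=4,suppress=True)
pics=[cams.read_camera(n) for n in("scene","top")]
print("case",fit(pics,"thread0",.04,[.5,.185,-.23]))
print("cover",fit(pics,"hole0",.004,[.513,-.27,-.07]))
t=np.linspace(-.095,.095,80); o=np.full(80,.095)
L=np.r_[np.c_[t,o],np.c_[t,-o],np.c_[o,t],np.c_[-o,t]]
for sel in (pics,pics[:1],pics[1:]):
    G=[(p,cv2.GaussianBlur(cv2.cvtColor(np.array(p["pixels"]),cv2.COLOR_RGB2GRAY),(0,0),1.).astype(np.float32)) for p in sel]
    def f(v):
        tot=0
        for p,g in G:
            u=proj(p,corners(v,.002,L)).astype(np.float32); tot-=cv2.remap(g,u[:,0],u[:,1],cv2.INTER_LINEAR).mean()
        return tot
    best=min(((x,y,a) for x in np.arange(.515,.55,.005) for y in np.arange(-.05,-.01,.005) for a in np.arange(-.1,.11,.02)),key=f)
    r=minimize(f,best,method="Nelder-Mead",options=dict(initial_simplex=[best]+[np.add(best,d) for d in np.diag([.004,.004,.02])])); print("sq",r.x,r.fun)
M=R.from_rotvec(robot.read_state()["orientation"]).as_matrix(); print(M)
E
```

```text
case (array([ 0.5015,  0.1847, -0.281 ]), 6, [[-4.0, -0.7], [-0.1, 0.2], [1.0, 2.1], [0.2, -2.4], [-3.4, 1.0], [0.2, 0.1]])
cover (array([ 0.5168, -0.2672, -0.0956]), 8, [[-3.2, 2.5], [0.2, 0.9], [-0.6, -0.4], [-1.2, -0.1], [-0.4, 0.7], [-2.5, -1.3], [-6.7, 0.3], [-4.2, -2.2]])
sq [ 0.5272 -0.035   0.0399] -249.84103393554688
sq [ 0.5267 -0.0341  0.0402] -135.87838745117188
sq [ 0.5278 -0.0358  0.0412] -116.7402114868164
[[ 0.9132  0.4076  0.    ]
 [ 0.4076 -0.9132  0.0001]
 [ 0.     -0.     -1.    ]]
```

```bash
cat >> h.py <<'E'
import json
def plan(tx,ty,tz,yaw,n,ease=False,start=None):
    """n equal rows from measured pose to target (tool down)"""
    s=robot.read_state(); M=R.from_rotvec(s["orientation"]).as_matrix()
    y0=np.arctan2(M[1,0],M[0,0]); p0=np.array(s["tool_pos"])
    if start is not None: p0,y0=np.array(start[:3]),start[3]
    dy=(yaw-y0+np.pi)%(2*np.pi)-np.pi; rows=[]; y=y0
    D=(np.array([tx,ty,tz])-p0)/n*100; r=round(-dy/n,3)
    for i in range(n):
        c,q=np.cos(y),np.sin(y)
        o=[D[0]*c+D[1]*q, D[0]*q-D[1]*c, -D[2]]
        rows.append(dict(offset=[round(float(a),2)+0. for a in o],roll=float(r))); y-=r
    for i in range(0,n,12): print(json.dumps(rows[i:i+12]))
def pose():
    s=robot.read_state(); M=R.from_rotvec(s["orientation"]).as_matrix()
    print("t",round(s["t"],2),"pos",np.round(s["tool_pos"],4),"yaw",round(float(np.arctan2(M[1,0],M[0,0])),4),"tilt",np.round(M[:2,2],4),"F",np.round(s["force"],1),"open",round(s["opening"],4),"q6",round(s["q"][5],2))
E
python3 -c "
from h import *
pose();plan(.505,.29,.217,1.67,20)"
```

```text
t 1.95 pos [ 0.2446 -0.5479  0.2186] yaw 0.4198 tilt [0.     0.0001] F [-0.2  0.2  0.1] open 0.0929 q6 -0.09
[{"offset": [2.9, -3.29, 0.01], "roll": -0.063}, {"offset": [3.1, -3.11, 0.01], "roll": -0.063}, {"offset": [3.29, -2.9, 0.01], "roll": -0.063}, {"offset": [3.46, -2.69, 0.01], "roll": -0.063}, {"offset": [3.63, -2.47, 0.01], "roll": -0.063}, {"offset": [3.77, -2.24, 0.01], "roll": -0.063}, {"offset": [3.91, -1.99, 0.01], "roll": -0.063}, {"offset": [4.03, -1.74, 0.01], "roll": -0.063}, {"offset": [4.13, -1.49, 0.01], "roll": -0.063}, {"offset": [4.21, -1.22, 0.01], "roll": -0.063}, {"offset": [4.28, -0.96, 0.01], "roll": -0.063}, {"offset": [4.33, -0.68, 0.01], "roll": -0.063}]
[{"offset": [4.37, -0.41, 0.01], "roll": -0.063}, {"offset": [4.39, -0.13, 0.01], "roll": -0.063}, {"offset": [4.38, 0.14, 0.01], "roll": -0.063}, {"offset": [4.37, 0.42, 0.01], "roll": -0.063}, {"offset": [4.33, 0.69, 0.01], "roll": -0.063}, {"offset": [4.28, 0.96, 0.01], "roll": -0.063}, {"offset": [4.21, 1.23, 0.01], "roll": -0.063}, {"offset": [4.13, 1.49, 0.01], "roll": -0.063}]
```

step_arm(
  deltas=[
    {"offset": [2.9, -3.3, 0], "roll": -0.063},
    {"offset": [3.1, -3.1, 0], "roll": -0.063},
    {"offset": [3.3, -2.9, 0], "roll": -0.063},
    {"offset": [3.5, -2.7, 0], "roll": -0.063},
    {"offset": [3.6, -2.5, 0], "roll": -0.063},
    {"offset": [3.8, -2.2, 0], "roll": -0.063},
    {"offset": [3.9, -2.0, 0], "roll": -0.063},
    {"offset": [4.0, -1.7, 0], "roll": -0.063},
    {"offset": [4.1, -1.5, 0], "roll": -0.063},
    {"offset": [4.2, -1.2, 0], "roll": -0.063},
    {"offset": [4.3, -1.0, 0], "roll": -0.063},
    {"offset": [4.3, -0.7, 0], "roll": -0.063},
  ],
  fingers=7.5,
)

```text
t: 3.45
tool_pos: [0.4009, -0.0442, 0.2189]
orientation: [2.612, 1.745, 0.001]
force: [0.7, 0.4, 0.2]
opening: 0.0753
```

step_arm(
  deltas=[
    {"offset": [4.4, -0.4, 0], "roll": -0.063},
    {"offset": [4.4, -0.1, 0], "roll": -0.063},
    {"offset": [4.4, 0.1, 0], "roll": -0.063},
    {"offset": [4.4, 0.4, 0], "roll": -0.063},
    {"offset": [4.3, 0.7, 0], "roll": -0.063},
    {"offset": [4.3, 1.0, 0], "roll": -0.063},
    {"offset": [4.2, 1.2, 0], "roll": -0.063},
    {"offset": [4.1, 1.5, 0], "roll": -0.063},
    {"offset": [0, 0, 0], "roll": 0},
    {"offset": [0, 0, 0], "roll": 0},
  ],
)

```text
t: 4.7
tool_pos: [0.5049, 0.2897, 0.2184]
orientation: [2.097, 2.339, -0.001]
force: [-0.2, 0.1, -0.6]
opening: 0.0748
```

Run:
```python
from h import *
pose()
p=cams.read_camera("wrist"); save(p,"wrist1")
print("case",fit([p],"thread0",.04,[.5,.185,-.26],gate=60))
plan(.505,.29,.012,1.67,10)
```

```text
t 4.7 pos [0.5049 0.2897 0.2184] yaw 1.6798 tilt [-0.0005 -0.0006] F [-0.2  0.1 -0.6] open 0.0748 q6 0.32
case (array([ 0.49918287,  0.18387316, -0.26686692]), 4, [[0.8, -2.6], [-0.1, 0.8], [-3.5, -0.8], [0.4, 1.3]])
[{"offset": [0.01, 0.0, 2.07], "roll": 0.001}, {"offset": [0.01, 0.0, 2.07], "roll": 0.001}, {"offset": [0.01, 0.0, 2.07], "roll": 0.001}, {"offset": [0.01, 0.0, 2.07], "roll": 0.001}, {"offset": [0.01, 0.0, 2.07], "roll": 0.001}, {"offset": [0.01, 0.0, 2.07], "roll": 0.001}, {"offset": [0.01, 0.0, 2.07], "roll": 0.001}, {"offset": [0.01, 0.0, 2.07], "roll": 0.001}, {"offset": [0.01, 0.0, 2.07], "roll": 0.001}, {"offset": [0.01, 0.0, 2.07], "roll": 0.001}]
```

View pics/wrist1.png

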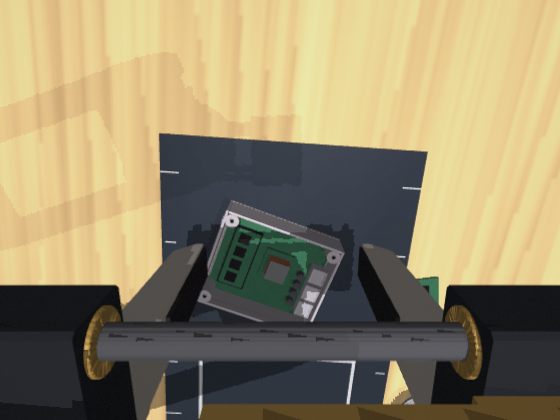

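The wrist view shows the case between the fingers, with corners at about (232,220), (334,258) and (205,297). The pusher stands clear behind its +y wall, so I'll lower and push.

step_arm(
  deltas=[
    {"offset": [0, 0, 3], "roll": 0},
    {"offset": [0, 0, 3], "roll": 0},
    {"offset": [0, 0, 3], "roll": 0},
    {"offset": [0, 0, 3], "roll": 0},
    {"offset": [0, 0, 3], "roll": 0},
    {"offset": [0, 0, 2.5], "roll": 0},
    {"offset": [0, 0, 2], "roll": 0},
    {"offset": [0, 0, 1.1], "roll": 0},
    {"offset": [-0.5, 0, 0], "roll": 0},
    {"offset": [-0.7, 0, 0], "roll": 0},
    {"offset": [-0.7, 0, 0], "roll": 0},
    {"offset": [-0.7, 0, 0], "roll": 0},
  ],
)

```text
t: 6.3
tool_pos: [0.5084, 0.2643, 0.0134]
orientation: [-2.097, -2.339, -0.003]
force: [-2.0, 3.1, 1.1]
opening: 0.0751
```

step_arm(
  deltas=[
    {"offset": [-0.7, 0, 0], "roll": 0},
    {"offset": [-0.7, 0, 0], "roll": 0},
    {"offset": [-0.7, 0, 0], "roll": 0},
    {"offset": [-0.7, 0, 0], "roll": 0},
    {"offset": [-0.7, 0, 0], "roll": 0},
    {"offset": [-0.7, 0, 0], "roll": 0},
    {"offset": [-0.7, 0, 0], "roll": 0},
    {"offset": [-0.7, 0, 0], "roll": 0},
    {"offset": [-0.7, 0, 0], "roll": 0},
    {"offset": [-0.7, 0, 0], "roll": 0},
  ],
)

```text
t: 7.55
tool_pos: [0.5158, 0.194, 0.0126]
orientation: [2.097, 2.339, 0.0]
force: [-0.3, 3.1, 0.3]
opening: 0.0753
```

Run:
```python
from h import *
pose()
ps=[cams.read_camera(n) for n in("scene","top","wrist")]; save(ps[0],"scene2"); save(ps[2],"wrist2")
print("case",fit(ps,"thread0",.04,[.51,.14,0],gate=30))
```

```text
t 7.55 pos [0.5158 0.194  0.0126] yaw 1.68 tilt [ 0.0004 -0.    ] F [-0.3  3.1  0.3] open 0.0753 q6 0.16
case (array([0.52610662, 0.13320898, 0.14317654]), 7, [[-0.4, 0.1], [-1.8, 1.0], [2.6, -1.1], [-3.4, 0.5], [-1.4, 0.4], [0.5, -1.7], [1.7, -0.1]])
```

View pics/scene2.png

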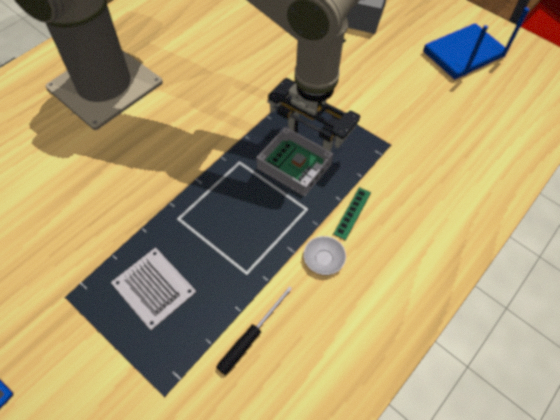

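The scene view shows the case flush against both fingers at about (296,158), yawed roughly 0.11. I'll keep pushing in world −y and ease the yaw back.

step_arm(
  deltas=[
    {"offset": [-0.7, -0.08, 0], "roll": 0.006},
    {"offset": [-0.8, -0.08, 0], "roll": 0.006},
    {"offset": [-0.8, -0.08, 0], "roll": 0.006},
    {"offset": [-0.8, -0.08, 0], "roll": 0.006},
    {"offset": [-0.8, -0.08, 0], "roll": 0.006},
    {"offset": [-0.8, -0.07, 0], "roll": 0.006},
    {"offset": [-0.8, -0.07, 0], "roll": 0.006},
    {"offset": [-0.8, -0.07, 0], "roll": 0.006},
    {"offset": [-0.8, -0.06, 0], "roll": 0.006},
    {"offset": [-0.8, -0.06, 0], "roll": 0.006},
    {"offset": [-0.8, -0.05, 0], "roll": 0.006},
    {"offset": [-0.8, -0.05, 0], "roll": 0.006},
  ],
)

```text
t: 9.35
tool_pos: [0.5145, 0.0987, 0.0127]
orientation: [2.18, 2.262, 0.0]
force: [-0.2, 4.5, 3.2]
opening: 0.0748
```

step_arm(
  deltas=[
    {"offset": [-0.8, -0.04, 0], "roll": 0},
    {"offset": [-0.8, -0.04, 0], "roll": 0},
    {"offset": [-0.8, -0.04, 0], "roll": 0},
    {"offset": [-0.8, -0.04, 0], "roll": 0},
    {"offset": [-0.8, -0.04, 0], "roll": 0},
    {"offset": [-0.8, -0.04, 0], "roll": 0},
    {"offset": [-0.7, -0.04, 0], "roll": 0},
    {"offset": [-0.5, -0.02, 0], "roll": 0},
    {"offset": [-0.3, 0, 0], "roll": 0},
    {"offset": [0, 0, 0], "roll": 0},
  ],
)

```text
t: 10.6
tool_pos: [0.5135, 0.0355, 0.0125]
orientation: [-2.181, -2.262, 0.001]
force: [0.6, 2.0, 1.5]
opening: 0.0746
```

Run:
```python
from h import *
pose()
ps=[cams.read_camera(n) for n in("scene","top","wrist")]; save(ps[0],"scene3"); save(ps[2],"wrist3")
for q in (ps,ps[:1],ps[1:2],ps[2:]): print("case",fit(q,"thread0",.04,[.527,-.03,0.04],gate=30))
```

```text
t 10.6 pos [0.5135 0.0355 0.0125] yaw 1.6073 tilt [-0.0005 -0.0005] F [0.6 2.  1.5] open 0.0746 q6 -0.07
case (array([ 0.52068097, -0.02657681,  0.06352612]), 7, [[-0.1, -2.2], [-0.1, 0.9], [-3.7, -0.8], [-0.3, 0.8], [-0.9, -4.4], [0.1, 0.5], [-0.6, -3.0]])
case (array([ 0.52170937, -0.02613079,  0.06051568]), 4, [[0.4, -1.9], [0.5, 1.0], [-3.2, -0.7], [0.1, 1.0]])
case (array([ 0.5133006 , -0.02798712,  0.05583584]), 3, [[-0.2, -1.4], [0.5, 3.6], [-0.3, -0.2]])Traceback (most recent call last):
  File "<stdin>", line 4, in <module>
  File "h.py", line 27, in fit
    v=least_squares(lambda v:np.concatenate([proj(p,corners(v,z,P))[i]-u for p,u,i in A]),v,loss="soft_l1",x_scale=[.01,.01,.1]).x
      ~~~~~~~~~~~~~^^^^^^^^^^^^^^^^^^^^^^^^^^^^^^^^^^^^^^^^^^^^^^^^^^^^^^^^^^^^^^^^^^^^^^^^^^^^^^^^^^^^^^^^^^^^^^^^^^^^^^^^^^^^^
    return func(*args, **kwargs)
    vector_fun = VectorFunction(
        fun_wrapped,
    ...<6 lines>...
        workers=workers
    )
    self._update_fun()
    ~~~~~~~~~~~~~~~~^^
    self.f = self.fun_wrapped(xp_copy(self.x))
             ~~~~~~~~~~~~~~~~^^^^^^^^^^^^^^^^^
    return np.atleast_1d(self.fun(x))
                         ~~~~~~~~^^^
    return self.f(x, *self.args, **self.kwargs)
           ~~~~~~^^^^^^^^^^^^^^^^^^^^^^^^^^^^^^
  File "h.py", line 27, in <lambda>
    v=least_squares(lambda v:np.concatenate([proj(p,corners(v,z,P))[i]-u for p,u,i in A]),v,loss="soft_l1",x_scale=[.01,.01,.1]).x
                             ~~~~~~~~~~~~~~^^^^^^^^^^^^^^^^^^^^^^^^^^^^^^^^^^^^^^^^^^^^^^
ValueError: need at least one array to concatenate
```

View pics/scene3.png

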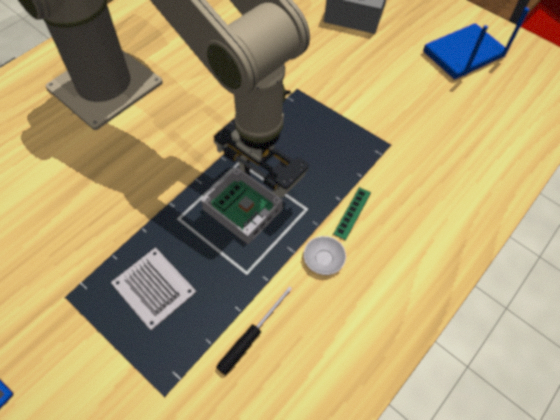

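The scene view shows the case almost inside the square, with its centre at about (241,203). I'll nudge it a further 8 mm, back off and rise.

step_arm(
  deltas=[
    {"offset": [-0.3, 0, 0], "roll": 0},
    {"offset": [-0.3, 0, 0], "roll": 0},
    {"offset": [-0.2, 0, 0], "roll": 0},
    {"offset": [0, 0, 0], "roll": 0},
    {"offset": [1, 0, 0], "roll": 0},
    {"offset": [2, 0, 0], "roll": 0},
    {"offset": [2, 0, 0], "roll": 0},
    {"offset": [0, 0, -4], "roll": 0},
    {"offset": [0, 0, -6], "roll": 0},
    {"offset": [0, 0, -6], "roll": 0},
    {"offset": [0, 0, -6], "roll": 0},
    {"offset": [0, 0, -3], "roll": 0},
  ],
)

```text
t: 12.55
tool_pos: [0.5136, 0.0785, 0.2674]
orientation: [2.177, 2.259, 0.007]
force: [0.6, -0.4, -0.5]
opening: 0.0754
```

step_arm(
  deltas=[
    {"offset": [0, 0, 0], "roll": 0},
    {"offset": [0, 0, 0], "roll": 0},
  ],
)

```text
t: 12.8
tool_pos: [0.5117, 0.0782, 0.2613]
orientation: [-2.179, -2.262, 0.002]
force: [-0.2, -0.5, -0.4]
opening: 0.0753
```

Run:
```python
from h import *
pose()
ps=[cams.read_camera(n) for n in("scene","top","wrist")]; save(ps[2],"wrist4")
for q in (ps,ps[:1],ps[1:2],ps[2:]):
  try: print("case",fit(q,"thread0",.04,[.522,-.034,0.05],gate=30))
  except ValueError: print("none")
for q in (ps,ps[:1],ps[1:2]): print("cover",fit(q,"hole0",.006,[.5168,-.267,-0.09],gate=30))
plan(.517,-.267,.22,-.09,15)
```

```text
t 12.8 pos [0.5117 0.0782 0.2613] yaw 1.608 tilt [-0.0015 -0.0003] F [-0.2 -0.5 -0.4] open 0.0753 q6 0.02
case (array([ 0.51942512, -0.03452538,  0.01865998]), 11, [[0.0, -0.2], [-1.7, 1.5], [-1.6, -2.3], [2.3, 2.2], [-0.0, 1.9], [-2.2, 0.5], [-0.5, 0.9], [-1.1, 2.1], [0.0, 1.0], [0.8, 0.2], [1.5, -0.5]])
case (array([ 0.51941623, -0.0327069 ,  0.01940185]), 4, [[0.6, -0.7], [-1.0, 0.9], [-1.0, -2.9], [3.0, 1.7]])
case (array([ 0.52285926, -0.03674899,  0.01621137]), 4, [[0.9, 0.6], [-1.2, -0.9], [0.4, -0.4], [-0.3, 0.6]])
case (array([ 0.51850252, -0.03420712,  0.01891317]), 3, [[-0.8, 0.7], [0.1, -0.1], [0.7, -0.8]])
cover (array([ 0.51671924, -0.26828727, -0.0042582 ]), 10, [[-3.9, -1.4], [-0.2, -0.1], [-0.5, -1.7], [-1.1, -0.6], [-3.1, -2.2], [-3.3, -0.0], [-2.3, 0.6], [0.4, -0.8], [1.2, 0.5], [1.2, 5.8]])
cover (array([ 0.52013671, -0.26824657, -0.02243457]), 4, [[-2.1, -0.5], [0.9, 1.6], [0.0, -0.4], [0.2, -0.1]])
cover (array([ 0.51452605, -0.27435724, -0.04262949]), 4, [[-0.0, -0.7], [-0.2, 0.2], [-0.8, 2.1], [1.9, -0.6]])
[{"offset": [-2.3, -0.05, 0.28], "roll": 0.113}, {"offset": [-2.29, 0.21, 0.28], "roll": 0.113}, {"offset": [-2.25, 0.46, 0.28], "roll": 0.113}, {"offset": [-2.19, 0.71, 0.28], "roll": 0.113}, {"offset": [-2.09, 0.96, 0.28], "roll": 0.113}, {"offset": [-1.97, 1.19, 0.28], "roll": 0.113}, {"offset": [-1.82, 1.4, 0.28], "roll": 0.113}, {"offset": [-1.66, 1.6, 0.28], "roll": 0.113}, {"offset": [-1.46, 1.77, 0.28], "roll": 0.113}, {"offset": [-1.26, 1.93, 0.28], "roll": 0.113}, {"offset": [-1.03, 2.06, 0.28], "roll": 0.113}, {"offset": [-0.79, 2.16, 0.28], "roll": 0.113}]
[{"offset": [-0.54, 2.24, 0.28], "roll": 0.113}, {"offset": [-0.29, 2.28, 0.28], "roll": 0.113}, {"offset": [-0.03, 2.3, 0.28], "roll": 0.113}]
```

View pics/wrist4.png

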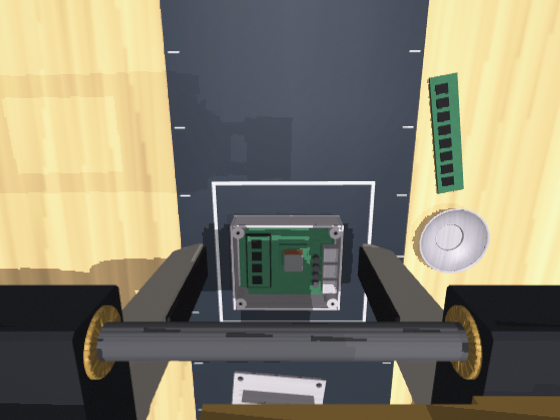

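The wrist view shows the case, x 232–342 and y 216–310 px, wholly inside the pale square (212–375 wide, lines at rows 183 and 322). Next is the cover.

```bash
python3 -c "
from h import *
plan(.6,-.268,.25,-.04,16)"
```

```text
[{"offset": [-2.18, 0.47, 0.08], "roll": 0.103}, {"offset": [-2.12, 0.69, 0.08], "roll": 0.103}, {"offset": [-2.04, 0.9, 0.08], "roll": 0.103}, {"offset": [-1.94, 1.11, 0.08], "roll": 0.103}, {"offset": [-1.81, 1.3, 0.08], "roll": 0.103}, {"offset": [-1.67, 1.48, 0.08], "roll": 0.103}, {"offset": [-1.51, 1.65, 0.08], "roll": 0.103}, {"offset": [-1.33, 1.79, 0.08], "roll": 0.103}, {"offset": [-1.14, 1.92, 0.08], "roll": 0.103}, {"offset": [-0.94, 2.03, 0.08], "roll": 0.103}, {"offset": [-0.72, 2.11, 0.08], "roll": 0.103}, {"offset": [-0.5, 2.17, 0.08], "roll": 0.103}]
[{"offset": [-0.27, 2.21, 0.08], "roll": 0.103}, {"offset": [-0.05, 2.23, 0.08], "roll": 0.103}, {"offset": [0.18, 2.22, 0.08], "roll": 0.103}, {"offset": [0.41, 2.19, 0.08], "roll": 0.103}]
```

step_arm(
  deltas=[
    {"offset": [-2.2, 0.5, 0.1], "roll": 0.103},
    {"offset": [-2.1, 0.7, 0.1], "roll": 0.103},
    {"offset": [-2.0, 0.9, 0.1], "roll": 0.103},
    {"offset": [-1.9, 1.1, 0.1], "roll": 0.103},
    {"offset": [-1.8, 1.3, 0.1], "roll": 0.103},
    {"offset": [-1.7, 1.5, 0.1], "roll": 0.103},
    {"offset": [-1.5, 1.7, 0.1], "roll": 0.103},
    {"offset": [-1.3, 1.8, 0.1], "roll": 0.103},
    {"offset": [-1.1, 1.9, 0.1], "roll": 0.103},
    {"offset": [-0.9, 2.0, 0.1], "roll": 0.103},
    {"offset": [-0.7, 2.1, 0.1], "roll": 0.103},
    {"offset": [-0.5, 2.2, 0], "roll": 0.103},
  ],
  fingers=8.0,
)

```text
t: 15.0
tool_pos: [0.5799, -0.1809, 0.2515]
orientation: [-3.088, -0.575, 0.0]
force: [0.0, 0.4, -0.2]
opening: 0.0799
```

step_arm(
  deltas=[
    {"offset": [-0.3, 2.2, 0], "roll": 0.103},
    {"offset": [0, 2.2, 0], "roll": 0.103},
    {"offset": [0.2, 2.2, 0], "roll": 0.103},
    {"offset": [0.4, 2.2, 0], "roll": 0.103},
    {"offset": [0, 0, 0], "roll": 0},
    {"offset": [0, 0, 0], "roll": 0},
  ],
)

```text
t: 15.75
tool_pos: [0.6017, -0.2654, 0.2515]
orientation: [-3.14, 0.06, 0.0]
force: [-0.2, 0.0, 0.5]
opening: 0.08
```

Run:
```python
from h import *
pose()
p=cams.read_camera("wrist"); save(p,"wrist5")
print("cover",fit([p],"hole0",.006,[.517,-.268,-0.04],gate=40))
for r in cams.pinpoint(p,"cover_mid")[:2]: print(r["xy"],r["score"],onz(p,r["xy"],.015))
for r in cams.silhouettes(p,"cover_mid")[:1]:
    print(cv2.minAreaRect(np.argwhere(r["mask"])[:,::-1].astype(np.float32)))
```

```text
t 15.75 pos [ 0.6017 -0.2654  0.2515] yaw -0.0381 tilt [-0.0003  0.0005] F [-0.2  0.   0.5] open 0.08 q6 1.12
cover (array([ 0.51492162, -0.27156787, -0.08541213]), 4, [[-0.1, 0.1], [-0.7, -0.2], [-0.3, 0.9], [2.3, -0.5]])
[289.6, 244.1] 0.97 [ 0.51149273 -0.27123406  0.015     ]
((289.5249938964844, 236.25048828125), (91.88162231445312, 100.73985290527344), 1.1457629203796387)
```

View pics/wrist5.png

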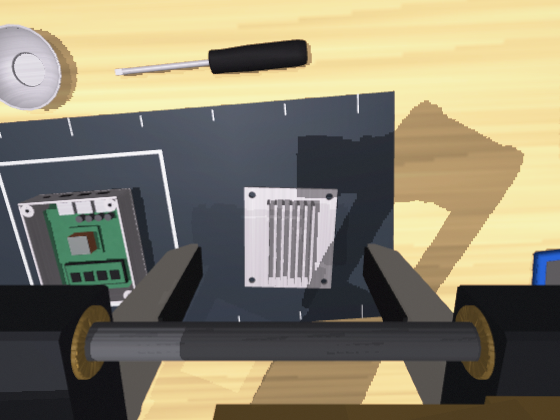

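```bash
cat >> h.py <<'E'
def refine(p,v,z,P=C4,rad=6):
    g=cv2.cvtColor(np.array(p["pixels"]),cv2.COLOR_RGB2GRAY).astype(float); U=proj(p,corners(v,z,P)); out=[]
    for u in U:
        c=u.copy()
        for _ in range(6):
            x,y=np.round(c).astype(int)
            if not(rad<=x<560-rad and rad<=y<420-rad): break
            Y,X=np.mgrid[y-rad:y+rad+1,x-rad:x+rad+1]; w=g[y-rad:y+rad+1,x-rad:x+rad+1]
            m=np.clip(np.median(w)*.8-w,0,None)*((X-c[0])**2+(Y-c[1])**2<rad**2)
            if m.sum()<1: break
            c=np.array([(m*X).sum(),(m*Y).sum()])/m.sum()
        out.append(c)
    out=np.array(out)
    r=least_squares(lambda v:(proj(p,corners(v,z,P))-out).ravel(),v,loss="soft_l1",x_scale=[.01,.01,.1])
    return r.x,out,np.round(proj(p,corners(r.x,z,P))-out,1).tolist()
E
python3 - <<'E'
from h import *
np.set_printoptions(precision=4,suppress=True)
p=cams.read_camera("wrist")
v,o,res=refine(p,[.515,-.2716,-.0854],.006); print(v,o.tolist(),res)
plan(v[0],v[1],.15,v[2],10)
E
```

```text
[ 0.5142 -0.2705 -0.0612] [[251.64070720665606, 194.68879236510463], [251.63001070046914, 279.7059840316075], [323.46644621668935, 280.90955067107575], [328.7550729797081, 195.90910169692657]] [[-0.1, -0.1], [0.1, -0.1], [0.1, 0.0], [-0.2, 0.2]]
[{"offset": [-0.87, 0.09, 1.02], "roll": 0.002}, {"offset": [-0.87, 0.09, 1.02], "roll": 0.002}, {"offset": [-0.87, 0.09, 1.02], "roll": 0.002}, {"offset": [-0.87, 0.09, 1.02], "roll": 0.002}, {"offset": [-0.87, 0.09, 1.02], "roll": 0.002}, {"offset": [-0.87, 0.09, 1.02], "roll": 0.002}, {"offset": [-0.87, 0.1, 1.02], "roll": 0.002}, {"offset": [-0.87, 0.1, 1.02], "roll": 0.002}, {"offset": [-0.87, 0.1, 1.02], "roll": 0.002}, {"offset": [-0.87, 0.1, 1.02], "roll": 0.002}]
```

Hole residuals are about 0.1 px. I'll measure the case threads from the same relative viewpoint, so the camera calibration error cancels.

step_arm(
  deltas=[
    {"offset": [-0.05, -2.9, 0], "roll": 0},
    {"offset": [-0.05, -2.9, 0], "roll": 0},
    {"offset": [-0.05, -2.9, 0], "roll": 0},
    {"offset": [-0.05, -2.9, 0], "roll": 0},
    {"offset": [-0.05, -2.9, 0], "roll": 0},
    {"offset": [-0.05, -2.9, 0], "roll": 0},
    {"offset": [-0.05, -2.9, 0], "roll": 0},
    {"offset": [-0.05, -2.9, 0], "roll": 0},
    {"offset": [0, 0, 0], "roll": 0},
    {"offset": [0, 0, 0], "roll": 0},
  ],
)

```text
t: 17.25
tool_pos: [0.6071, -0.0343, 0.2518]
orientation: [3.14, -0.062, 0.0]
force: [-0.2, -0.4, 0.3]
opening: 0.0799
```

Run:
```python
from h import *
np.set_printoptions(precision=4,suppress=True)
pose()
p=cams.read_camera("wrist"); save(p,"wrist6")
f=fit([p],"thread0",.04,[.5195,-.0345,.0187],gate=40); print(f)
for rad in(4,5,6):
  v,o,res=refine(p,f[0],.04,rad=rad); print(v,o.tolist(),res)
im=cv2.imread("pics/wrist6.png"); x,y=o.mean(0).astype(int)
c=cv2.resize(im[y-75:y+75,x-75:x+75],None,fx=4,fy=4,interpolation=cv2.INTER_CUBIC)
for u in o: cv2.circle(c,tuple(((u-[x-75,y-75])*4+2).astype(int)),3,(0,0,255),1)
cv2.imwrite("pics/crop6.png",c)
```

```text
t 17.25 pos [ 0.6071 -0.0343  0.2518] yaw -0.0395 tilt [ 0.0002 -0.0005] F [-0.2 -0.4  0.3] open 0.0799 q6 1.47
(array([ 0.5182, -0.0354,  0.0304]), 3, [[-0.8, -0.1], [1.4, 1.6], [-0.2, -1.8]])
[ 0.5183 -0.0359  0.0354] [[240.94190099930282, 207.6818498721822], [250.9895409645555, 297.9843114468332], [328.5079957356076, 292.7358742004264], [324.2893558387875, 201.45986910093006]] [[0.1, 0.1], [0.2, -0.2], [-0.2, -0.2], [-0.1, 0.2]]
[ 0.5183 -0.0359  0.0354] [[240.9412455934195, 207.68390129259694], [250.98187311178248, 297.99093655589127], [328.5080993520518, 292.73893088552916], [324.287618379516, 201.4612416695896]] [[0.1, 0.1], [0.2, -0.2], [-0.2, -0.2], [-0.1, 0.2]]
[ 0.5192 -0.0353  0.0234] [[240.95041322314052, 207.73178061607814], [250.5760781122864, 291.9414157851912], [326.58320864505407, 292.25070656691605], [324.2839461230434, 201.4641427011285]] [[0.0, -1.2], [-0.6, 4.9], [0.7, 0.1], [-0.1, -0.1]]
```

View pics/crop6.png

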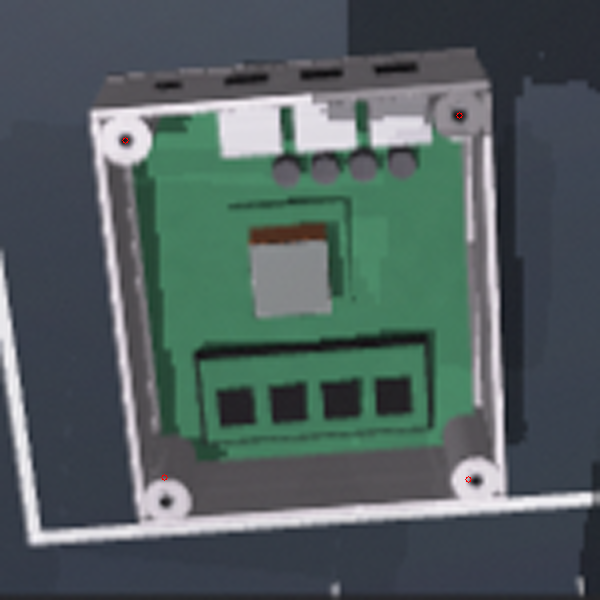

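In the crop, all four threaded holes are visible. The 4 px-radius fit lands on them with 0.2 px residuals (the drawn 6 px-radius marks missed the two lower ones, so I discard that fit). Case ≈ (0.5183, −0.0359, yaw 0.035). Now to grasp the cover.

step_arm(
  deltas=[
    {"offset": [-0.7, 2.0, 0.8], "roll": 0},
    {"offset": [-0.7, 2.0, 0.8], "roll": 0},
    {"offset": [-0.7, 2.0, 0.8], "roll": 0},
    {"offset": [-0.7, 2.0, 0.8], "roll": 0},
    {"offset": [-0.7, 2.0, 0.8], "roll": 0},
    {"offset": [-0.7, 2.0, 0.8], "roll": 0},
    {"offset": [-0.7, 2.0, 0.8], "roll": 0},
    {"offset": [-0.7, 2.0, 0.8], "roll": 0},
    {"offset": [-0.7, 2.0, 0.8], "roll": 0},
    {"offset": [-0.7, 2.0, 0.8], "roll": 0},
    {"offset": [-0.7, 2.0, 0.8], "roll": 0.011},
    {"offset": [-0.7, 2.0, 0.8], "roll": 0.011},
  ],
)

```text
t: 18.85
tool_pos: [0.5128, -0.2717, 0.1551]
orientation: [3.14, -0.099, 0.0]
force: [0.3, -0.2, -0.4]
opening: 0.0803
```

step_arm(
  deltas=[
    {"offset": [0, 0, 0], "roll": 0},
    {"offset": [0, 0, 0], "roll": 0},
    {"offset": [0, 0, 0], "roll": 0},
  ],
)

```text
t: 19.23
tool_pos: [0.5138, -0.27, 0.1561]
orientation: [3.14, -0.096, 0.001]
force: [-0.1, 0.9, -0.0]
opening: 0.08
```

Run:
```python
from h import *
np.set_printoptions(precision=4,suppress=True)
pose()
p=cams.read_camera("wrist"); save(p,"wrist7")
v,o,res=refine(p,[.5142,-.2705,-.0612],.006,rad=5); print(v,o.tolist(),res)
plan(.5142,-.2705,.03,-.0612,1)
```

```text
t 19.23 pos [ 0.5138 -0.27    0.1561] yaw -0.0614 tilt [ 0.0007 -0.0002] F [-0.1  0.9 -0. ] open 0.08 q6 1.06
[ 0.5139 -0.2702 -0.0562] [[227.5819209039548, 125.57062146892656], [233.81286224692332, 244.99428344581187], [330.68308823529406, 245.07661764705884], [334.9126688402422, 124.69864927806242]] [[0.8, -0.3], [0.2, 0.5], [-0.3, -0.2], [-0.6, -0.1]]
[{"offset": [0.04, 0.06, 12.61], "roll": -0.0}]
```

step_arm(
  deltas=[
    {"offset": [0.04, 0.06, 2.5], "roll": 0},
    {"offset": [0, 0, 2.5], "roll": 0},
    {"offset": [0, 0, 2.5], "roll": 0},
    {"offset": [0, 0, 2.5], "roll": 0},
    {"offset": [0, 0, 1.7], "roll": 0},
    {"offset": [0, 0, 1.2], "roll": 0},
    {"offset": [0, 0, 0.8], "roll": 0},
    {"offset": [0, 0, 0.5], "roll": 0},
    {"offset": [0, 0, 0.3], "roll": 0},
    {"offset": [0, 0, 0.2], "roll": 0},
    {"offset": [0, 0, 0], "roll": 0},
    {"offset": [0, 0, 0], "roll": 0},
  ],
)

```text
t: 20.78
tool_pos: [0.5138, -0.2711, 0.0089]
orientation: [3.14, -0.098, 0.001]
force: [-0.5, -0.4, -0.4]
opening: 0.0801
```

step_arm(
  deltas=[
    {"offset": [0, 0, 0], "roll": 0},
    {"offset": [0, 0, 0], "roll": 0},
    {"offset": [0, 0, 0], "roll": 0},
    {"offset": [0, 0, 0], "roll": 0},
    {"offset": [0, 0, 0], "roll": 0},
    {"offset": [0, 0, 0], "roll": 0},
    {"offset": [0, 0, 0], "roll": 0},
    {"offset": [0, 0, 0], "roll": 0},
  ],
  fingers=4.5,
  grip_force=40,
)

```text
t: 21.78
tool_pos: [0.5137, -0.2709, 0.0087]
orientation: [-3.14, 0.098, -0.0]
force: [0.5, 1.5, 1.5]
opening: 0.0538
```

step_arm(
  deltas=[
    {"offset": [0, 0, -0.3], "roll": 0},
    {"offset": [0, 0, -0.7], "roll": 0},
    {"offset": [0, 0, -1.5], "roll": 0},
    {"offset": [0, 0, -1.5], "roll": 0},
    {"offset": [0, 0, -1.5], "roll": 0},
    {"offset": [0, 0, -1.5], "roll": 0},
    {"offset": [0, 0, -1.5], "roll": 0},
    {"offset": [0, 0, -1], "roll": 0},
    {"offset": [0, 0, -0.5], "roll": 0},
    {"offset": [0, 0, 0], "roll": 0},
    {"offset": [0, 0, 0], "roll": 0},
    {"offset": [0, 0, 0], "roll": 0},
  ],
)

```text
t: 23.28
tool_pos: [0.5133, -0.2708, 0.1079]
orientation: [-3.139, 0.098, 0.002]
force: [-0.7, -0.4, -2.4]
opening: 0.0535
```

Run:
```python
from h import *
np.set_printoptions(precision=4,suppress=True)
pose(); s=robot.read_state()
p=cams.read_camera("wrist"); save(p,"wrist8")
z=s["tool_pos"][2]-.003
f=fit([p],"hole0",z,[.5142,-.2705,-.0612],gate=40); print(f)
v,o,res=refine(p,f[0],z,rad=7); print(v,o.tolist(),res)
plan(.5137+.0041,-.2709+.2346,s["tool_pos"][2],-.0612+.0966,14)
```

```text
t 23.27 pos [ 0.5133 -0.2708  0.1079] yaw -0.0622 tilt [-0.001   0.0007] F [-0.7 -0.4 -2.4] open 0.0535 q6 1.06
(array([ 0.5143, -0.2697, -0.0729]), 2, [[1.9, 0.1], [-1.9, 0.1]])
[ 0.5143 -0.2697 -0.0729] [[182.1253880121771, 144.75940215851583], [195.59908518449174, 347.2724864835922], [360.3565723423717, 348.6172805241662], [376.889849379888, 146.67311571935502]] [[0.0, 0.0], [0.0, 0.0], [0.0, 0.0], [0.0, 0.0]]
[{"offset": [-0.07, -1.67, 0.0], "roll": -0.007}, {"offset": [-0.06, -1.67, 0.0], "roll": -0.007}, {"offset": [-0.05, -1.68, 0.0], "roll": -0.007}, {"offset": [-0.04, -1.68, 0.0], "roll": -0.007}, {"offset": [-0.03, -1.68, 0.0], "roll": -0.007}, {"offset": [-0.01, -1.68, 0.0], "roll": -0.007}, {"offset": [0.0, -1.68, 0.0], "roll": -0.007}, {"offset": [0.01, -1.68, 0.0], "roll": -0.007}, {"offset": [0.02, -1.68, 0.0], "roll": -0.007}, {"offset": [0.03, -1.68, 0.0], "roll": -0.007}, {"offset": [0.04, -1.68, 0.0], "roll": -0.007}, {"offset": [0.06, -1.67, 0.0], "roll": -0.007}]
[{"offset": [0.07, -1.67, 0.0], "roll": -0.007}, {"offset": [0.08, -1.67, 0.0], "roll": -0.007}]
```

View pics/wrist8.png

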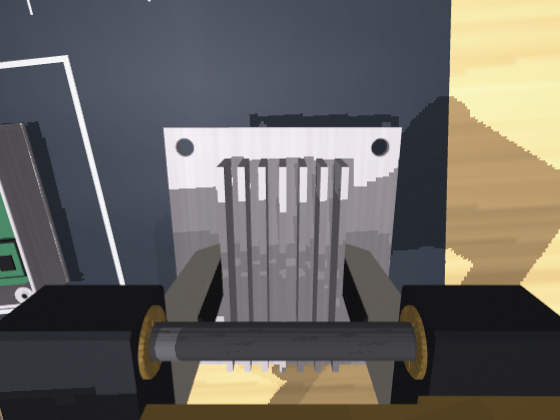

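The held cover is level. Its two +x holes show at (185,147) and (380,147), while the gripper hides the rear pair. I'll carry it over the case.

step_arm(
  deltas=[
    {"offset": [-0.05, -0.8, 0], "roll": -0.007},
    {"offset": [-0.06, -1.6, 0], "roll": -0.007},
    {"offset": [-0.06, -1.8, 0], "roll": -0.007},
    {"offset": [-0.04, -1.8, 0], "roll": -0.007},
    {"offset": [-0.03, -1.8, 0], "roll": -0.007},
    {"offset": [-0.02, -1.8, 0], "roll": -0.007},
    {"offset": [0, -1.8, 0], "roll": -0.007},
    {"offset": [0.01, -1.8, 0], "roll": -0.007},
    {"offset": [0.02, -1.8, 0], "roll": -0.007},
    {"offset": [0.03, -1.8, 0], "roll": -0.007},
    {"offset": [0.04, -1.8, 0], "roll": -0.007},
    {"offset": [0.06, -1.8, 0], "roll": -0.007},
  ],
)

```text
t: 24.88
tool_pos: [0.5171, -0.0658, 0.1087]
orientation: [-3.141, -0.035, -0.0]
force: [-0.2, -0.1, -2.4]
opening: 0.0541
```

step_arm(
  deltas=[
    {"offset": [0.07, -1.8, 0], "roll": -0.007},
    {"offset": [0.06, -1.25, 0], "roll": -0.006},
    {"offset": [0, 0, 0], "roll": 0},
    {"offset": [0, 0, 0], "roll": 0},
    {"offset": [0, 0, 0], "roll": 0},
  ],
)

```text
t: 25.5
tool_pos: [0.5176, -0.037, 0.1086]
orientation: [3.141, 0.053, -0.0]
force: [0.3, -0.3, -2.7]
opening: 0.0537
```

Run:
```python
from h import *
np.set_printoptions(precision=4,suppress=True)
pose(); s=robot.read_state()
p=cams.read_camera("wrist"); save(p,"wrist9")
for n,z in(("hole0",s["tool_pos"][2]-.003),("thread0",.04)):
  for r in cams.pinpoint(p,n): print(n,r["xy"],round(r["score"],2),onz(p,r["xy"],z))
```

```text
t 25.5 pos [ 0.5176 -0.037   0.1086] yaw 0.034 tilt [ 0.     -0.0002] F [ 0.3 -0.3 -2.7] open 0.0537 q6 1.37
hole0 [187.2, 146.4] 0.79 [0.5718 0.0082 0.1056]
hole0 [376.4, 146.9] 0.76 [ 0.5744 -0.0793  0.1056]
hole0 [283.7, 263.7] 0.48 [ 0.5139 -0.0384  0.1056]
thread0 [209.3, 132.0] 0.61 [0.5724 0.0105 0.04  ]
thread0 [346.9, 132.2] 0.61 [ 0.5751 -0.0768  0.04  ]
```

View pics/wrist9.png

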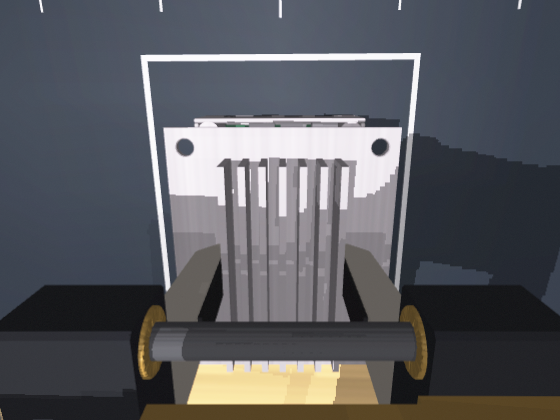

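The cover is over the case; its +x wall edge shows at row 121, and the holes are unchanged at (185,147) and (380,147), so there was no slip. I'll lower it partway and look through the holes.

step_arm(
  deltas=[
    {"offset": [0, 0, 0.7], "roll": 0},
    {"offset": [0, 0, 0.8], "roll": 0},
    {"offset": [0, 0, 0.8], "roll": 0},
    {"offset": [0, 0, 0.8], "roll": 0},
    {"offset": [0, 0, 0.6], "roll": 0},
    {"offset": [0, 0, 0.5], "roll": 0},
    {"offset": [0, 0, 0.3], "roll": 0},
    {"offset": [0, 0, 0.2], "roll": 0},
    {"offset": [0, 0, 0], "roll": 0},
    {"offset": [0, 0, 0], "roll": 0},
    {"offset": [0, 0, 0], "roll": 0},
  ],
)

```text
t: 27.02
tool_pos: [0.5178, -0.0365, 0.0619]
orientation: [3.141, 0.055, 0.001]
force: [0.3, -0.7, -3.7]
opening: 0.0537
```

Run:
```python
from h import *
np.set_printoptions(precision=4,suppress=True)
pose(); s=robot.read_state()
p=cams.read_camera("wrist"); save(p,"wrist10")
zt=s["tool_pos"][2]-.003
im=cv2.imread("pics/wrist10.png")
A=np.hstack([cv2.resize(im[122:172,c-25:c+25],(400,400),interpolation=cv2.INTER_CUBIC) for c in(185,380)])
cv2.imwrite("pics/crop10.png",A)
v=[.5183,-.0359,.0354]; print("pred threads",proj(p,corners(v,.04))[[0,3]].tolist())
v=[s["tool_pos"][0]+.0003,s["tool_pos"][1],.035]; print("pred holes top/bot",proj(p,corners(v,zt))[[0,3]].tolist(),proj(p,corners(v,zt-.004))[[0,3]].tolist())
```

```text
t 27.02 pos [ 0.5178 -0.0365  0.0619] yaw 0.0348 tilt [ 0.0004 -0.    ] F [ 0.3 -0.7 -3.7] open 0.0537 q6 1.37
pred threads [[191.99826852619265, 141.91107618988167], [367.7293960943277, 141.62309567921554]]
pred holes top/bot [[183.64892487799784, 147.15133862735541], [378.13219214235517, 146.90882862961294]] [[185.8337822113744, 146.04960616310962], [375.9974155611778, 145.81273970115035]]
```

View pics/crop10.png

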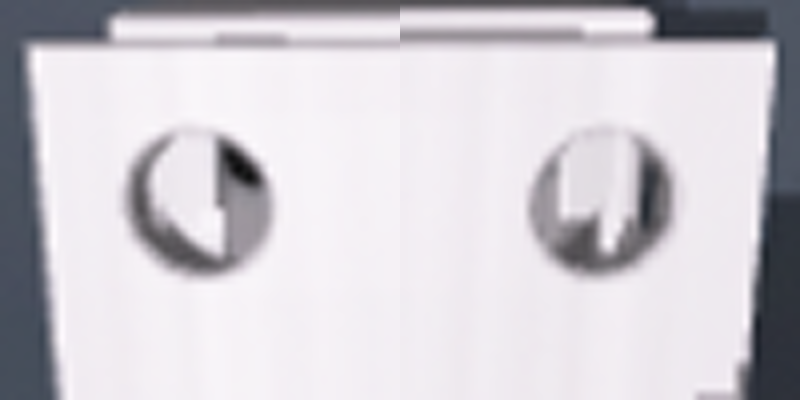

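Run:
```python
from h import *
np.set_printoptions(precision=4,suppress=True)
g=cv2.imread("pics/wrist8.png",0).astype(float); H=[]
for c in((185,147),(380,147)):
    x,y=c; w=g[y-14:y+15,x-14:x+15]; Y,X=np.mgrid[y-14:y+15,x-14:x+15]
    m=np.clip((215-w)/(215-60),0,1)*((X-x)**2+(Y-y)**2<169); H.append([(m*X).sum()/m.sum(),(m*Y).sum()/m.sum()])
H=np.array(H); print("holes px",H.tolist())
st=[];vs=[]
for k in range(6):
    p=cams.read_camera("wrist"); s=robot.read_state(); st.append(s["tool_pos"])
    zt=s["tool_pos"][2]-.003
    f=lambda u:(proj(p,corners(u[:3],u[3]))[[0,3]]-H).ravel()
    u=least_squares(f,[.518,-.036,.035,zt],x_scale=[.01,.01,.1,.01]).x
    w=least_squares(lambda q:f(np.r_[q,zt]),[.518,-.036,.035],x_scale=[.01,.01,.1]).x
    vs.append(np.r_[u,w])
print("tool",np.mean(st,0),"std",np.std(st,0)); print("cover free z",np.mean(vs,0)[:4],"fixed z",np.mean(vs,0)[4:],np.std(vs,0))
pose()
# same camera, case rim corner posts visible? thread via dark blob left
ps=[cams.read_camera(n) for n in("scene","top")]
for q in (ps[:1],ps[1:]):
    try: print("cover",fit(q,"hole0",zt,[.518,-.036,.035],gate=15))
    except ValueError: print("none")
save(ps[0],"scene11")
```

```text
holes px [[184.37764630636394, 146.97125039974415], [379.54434595903984, 146.83742567716362]]
tool [ 0.5177 -0.0365  0.0617] std [0.     0.     0.0001]
cover free z [ 0.5181 -0.0369  0.0344  0.0593] fixed z [ 0.5181 -0.0369  0.0344] [0.     0.     0.     0.0001 0.     0.     0.    ]
t 27.38 pos [ 0.5176 -0.0365  0.0617] yaw 0.0348 tilt [ 0. -0.] F [-0.3 -0.3 -3. ] open 0.0534 q6 1.37
cover (array([ 0.5204, -0.0324,  0.0003]), 3, [[-1.1, -0.2], [0.4, -0.8], [0.4, 1.4]])
cover (array([ 0.5195, -0.045 , -0.0992]), 2, [[-1.0, -0.1], [1.0, 0.1]])
```

step_arm(
  deltas=[
    {"offset": [0.02, -0.05, 0.1], "roll": 0},
    {"offset": [0, -0.05, 0.2], "roll": -0.001},
    {"offset": [0, 0, 0.15], "roll": 0},
    {"offset": [0, 0, 0.05], "roll": 0},
    {"offset": [0, 0, 0], "roll": 0},
    {"offset": [0, 0, 0], "roll": 0},
    {"offset": [0, 0, 0], "roll": 0},
  ],
)

```text
t: 28.45
tool_pos: [0.5178, -0.0355, 0.0567]
orientation: [3.141, 0.056, 0.0]
force: [0.2, -0.1, -2.4]
opening: 0.0532
```

Run:
```python
from h import *
np.set_printoptions(precision=4,suppress=True)
pose(); s=robot.read_state()
p=cams.read_camera("wrist"); save(p,"wrist12")
im=cv2.imread("pics/wrist12.png")
T=proj(p,corners([.5183,-.0359,.0354],.04))[[0,3]]; H=np.array([[184.4,147],[379.5,146.8]])
u=least_squares(lambda q:(proj(p,corners(q,s["tool_pos"][2]-.0024))[[0,3]]-H).ravel(),[.518,-.036,.035],x_scale=[.01,.01,.1]).x
print("cover",u,"threads",T.tolist(),"holes",H.tolist())
A=[]
for c,t,h in((185,T[0],H[0]),(380,T[1],H[1])):
    a=cv2.resize(im[122:172,c-25:c+25],(400,400),interpolation=cv2.INTER_CUBIC)
    b=a.copy(); cv2.circle(b,tuple(((t-[c-25,122])*8+4).astype(int)),4,(0,0,255),1); A+= [np.vstack([a[:300],b[:300]])]
cv2.imwrite("pics/crop12.png",np.hstack(A))
```

```text
t 28.45 pos [ 0.5178 -0.0355  0.0567] yaw 0.0357 tilt [ 0.0001 -0.    ] F [ 0.2 -0.1 -2.4] open 0.0532 q6 1.37
cover [ 0.5183 -0.0359  0.0358] threads [[191.70522465278606, 143.20915847325404], [372.1884003669315, 143.09177866766674]] holes [[184.4, 147.0], [379.5, 146.8]]
```

View pics/crop12.png

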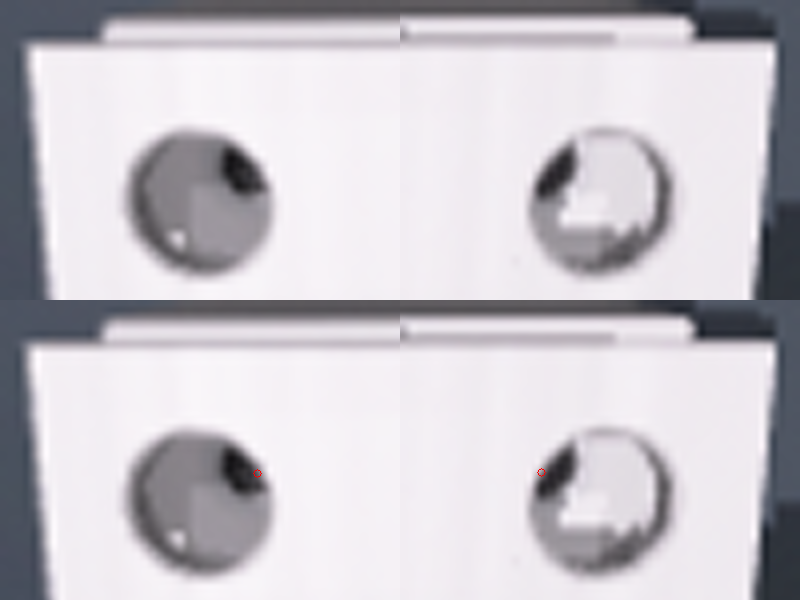

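Both threads show through the cover's holes, near crop (245,170) and (555,173). They sit symmetrically about the holes and match the prediction (red circles) to about 0.5 px, or 0.3 mm. I'm handing in.

```bash
python3 -c "
from h import *
pose(); print(robot.close_job()); pose()"
```

```text
t 28.5 pos [ 0.5178 -0.0355  0.0567] yaw 0.0358 tilt [ 0.0001 -0.    ] F [ 0.9 -0.6 -3.6] open 0.0536 q6 1.37
the job is handed in; nothing more can be done
None
the job is handed in; nothing more can be done
```

I slid the case along the mat into the ruled square, then picked up the cover by its outer fins. The job was handed in at 28.5 s with the cover still held about 10 mm above the case.

**Case position:** Its centre is about 9 mm from the square's centre. All four sides are inside the lines, with roughly 20 mm to spare on the tightest side.

**Cover alignment:** The cover and case poses from the wrist camera agree to about 0.1 mm and 0.0004 rad. Tool tilt is about 0. Seen through the two +x screw holes, the threads lay where expected, to about 0.3 mm.

**Not directly checked:** The two rear holes were hidden by the gripper, so their alignment is inferred from the front pair. The 10 mm gap comes from the measured tool height, not from a picture.

**Disagreements:** The cover positions from the scene and top cameras differed by 2 to 9 mm and up to 0.13 rad. They had only 2 or 3 holes to go on and the gripper blocked part of the view, so I relied on the wrist camera.

The recorded wrist forces stayed at a few newtons throughout. I never moved near the tools and parts around the mat.

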